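# Proof-pull a bonded glazing sample and hold the load

### The job

Proof-load the bonded sample in the bench pull tester. On the cordless read-out press, one at a time, the round key (on), then the square key next to it (zero), then the long bar key (record), leaving the other square key alone; then take the tester's bow handle and pull it out against the spring until the pointer stands in the gap of the setting marker on the scale, without pulling it past the marker, which would overload the sample. Keep it there: finish while still holding the handle, and leave the other things on the bench where they stand.

Things in the scene. Friction and masses are not known exactly. Their poses are not given: they have to be found in the camera images.
- tester: Bench pull tester, fixed: base 450 x 90 x 24 mm, from x = -150 (front) to +300 mm (rear) of its origin, which lies on the bench. x points from the handle end to the fixed jaw, y left (scale side), z up. On the axis at z = 75 mm: jaw at x = +270 (screw top z = 118), sample, spring tube 36 mm diameter (x = +5 to +152), then pull slide and bow handle in front. The handle pulls out along -x.
- pull_slide (a joint): Pull slide travel, m: 0 = home, grows as the handle is pulled out along the tester's -x; stop at 0.105. Spring return: 4 N at home, plus 150 N per metre (10 to 18 N at the marker), 0.4 N friction; it springs home when let go. The slide block is 30 (x) x 50 mm, top at z = 92 mm, centred at x = -25 mm of the tester at home.
- pull_handle: Bow handle on the slide. Origin: centre of its straight cross grip, a round bar 16 mm diameter, 70 mm long along the tester's y, 75 mm above the bench, about 35 mm clear beneath. Two 10 mm arms at y = +-45 mm run back to the slide block, whose face is 60 mm behind (+x of) the grip's centre line. Axes as the tester's; at home at x = -100 mm of the tester. Free from above.
- pointer_tip (a point): Top of the pointer's tip: a black blade 4 mm wide that sticks out to the left (+y) of the slide block and moves with it over the scale; 75 mm left of the axis, 65 mm above the bench, 75 mm behind (+x of) the handle's origin. Axes as the tester's.
- set_marker: Setting marker on the scale's outer edge, fixed (set at 45 to 85 mm of pull): a steel fork of two 5 mm prongs with a 16 mm gap between them. Origin at the middle of the gap, 50 mm above the bench, under the path of the pointer's tip, which passes 5 mm above the prongs. Axes as the tester's: the pointer is right when tip and origin agree along x (gap from -8 to +8 mm).
- readout: Cordless force read-out, fixed: flat case 120 (x) x 200 (y) x 40 mm, display in its rear half, a row of four keys in its front half (x = -30 mm), an aerial stub at the rear right corner (x = +50, y = -82, up to z = 88 mm). Origin under its centre, x to the rear (away from the robot), y left, z up. It stands left or right of the tester.
- key_on (a joint): Travel of the round key (on), m: 0 = up, 0.004 = fully down; spring 1 N at the start of the travel, 5 N fully down. It counts as pressed from 0.0025.
- key_on_top (a point): Middle of the top of the round key (16 mm diameter), at the left end of the row: x = -30, y = +71, z = 46 mm of the read-out. Keys stand 6 mm above the panel, and are pressed straight down.
- key_zero (a joint): Travel of the square key next to the round one (zero), as key_on.
- key_zero_top (a point): Middle of the top of the square key (16 x 16 mm) next to the round one: x = -30, y = +29, z = 46 mm of the read-out.
- key_mem (a joint): Travel of the other square key (memory clear; not to be pressed), as key_on.
- key_mem_top (a point): Middle of the top of the other square key (16 x 16 mm), between zero and the bar: x = -30, y = -13, z = 46 mm of the read-out.
- key_rec (a joint): Travel of the long bar key (record), as key_on.
- key_rec_top (a point): Middle of the top of the long bar key (16 x 38 mm, long along y) at the right end of the row: x = -30, y = -63, z = 46 mm of the read-out.
- tray: Grey open assembly tray with packers, screws and brackets, 130 x 190 x 45 mm, fixed, origin under its centre; on the other side of the tester from the read-out. Not needed.
- cartridge: Standing sealant cartridge, 50 mm diameter, 235 mm high with its nozzle, loose; origin under its centre. Leave alone.
- cleaner: Standing aluminium cleaner bottle, 72 mm diameter, 200 mm high, loose; origin under its centre. Leave alone.
- primer: Small standing aluminium bottle, 40 mm diameter, 100 mm high, loose; origin under its centre. Leave alone.
- offcut: White window-profile offcut, 90 x 70 x 55 mm, loose; origin under its centre. Leave alone.
- packers: Stack of four glazing packers, 90 x 30 x 20 mm, loose; origin under its centre. Leave alone.
- putty_knife: Putty knife, 200 mm long, lying flat, loose; origin under the middle. Leave alone.
Mind the look-alikes: they are no part of the job. Leave any green look-alike of the readout alone.

How it is judged:
By the outcome, as a careful person would: the job done as asked, in the order asked, and still so for the second after the job is handed in, while the arm keeps its last pose, push and grip.
It also fails if it takes over 64 s, if anything falls off the work surface, if the arm or the gripper's body presses on something with over 40 N, if the wrist force passes 120 N, or if a joint passes its speed limit or range.

### The arm

A 6-joint arm with a two-finger parallel gripper is mounted at the origin on the work surface. World frame = base frame: x ahead of the robot, y to its left, z up, the work surface at z = 0. Lengths are in mm, angles in rad, forces in N, time in s.
With the tool pointing down it reaches from about 275 to 750 mm from the base axis. Payload 10.2 kg.
Tool frame: the origin (TCP) lies on the centre line of the jaws, within the pads' length; the fingertips stand 17 mm ahead of it and the grasp point (between the pads) lies 2 mm behind it (ctrl.tip_extent is the distance from the TCP to the fingertips, in mm); z points along the fingers, y is the line along which they close (so a half turn about z gives the same grasp; the last joint's range is limited). The gripper opens to 85 mm and grips with 20 to 120 N. Pads are 22 mm wide; open, the fingers measure 114 mm over their backs; the gripper's body (76 mm by 85 mm) begins 54 mm behind the grasp point. The pads swing forward as they close: fully open they stand 13 mm farther back than shut.
Start: joints at [-0.223, 0.313, 1.498, -0, 1.331, -0.223], TCP at [525.006, -0.014, 248.294] pointing down, gripper open.
Joint ranges: [-2.94, 2.94], [-0.97, 2.17], [0.19, 2.56], [-1.23, 4.37], [0.02, 3.11], [-2.88, 2.88]. Speed limits (rad/s): [2.39, 2.39, 3.01, 3.14, 3.14, 3.14].

### API

Orientations are given as a unit quaternion [w, x, y, z].
In Python, from rig import sensors, capture, ctrl, cut_out, place_of gives the robot as it stands.
- The arm moves only by the shell command python3 -m jog 'ROWS' [FORCE]. ROWS is JSON, a list of rows, each a list of 3 entries, a list of its own where there are three numbers: the shift along the world's x, y, z in mm, then the turn, a rotation vector about the world's x, y, z in degrees, then the closure, from 0 (fully open) to 1 (shut). A call has exactly 8 rows; each row is the pose to reach, as a shift and turn from the pose commanded when the call began; what a row does not reach only later rows make up. A row lasts 1/12 s, in which the tool goes at most 41.7 mm and 7.16 degrees, less where a joint would pass 70% of its speed; a pose out of reach is approached as far as the arm can. A call with a gripper value outside its range is refused whole. The fingers move at their own pace and stop on an object; FORCE is the grip in N (left out, the last holds). Time passes only in rows, so rows that repeat a pose let the fingers close, or fill a call up. It gives the time, the measured TCP pose, the force and the opening at its end, in the units of the state.
- sensors.sense(): the state, without advancing time (a new reading comes with each control period).
- capture(name): name is "scene" or "side" or "wrist"; returns a dict with "color" (384x512x3 uint8, blue, green, red), "z_map" (384x512 float32, mm along the optical axis (not along the pixel's ray), 0 where there is no reading), "camera_matrix" (3x3 intrinsics, pixels), "R" (3x3) and "t" (3): a world point X has camera coordinates R X + t. Camera axes: x right, y down, z forward; pixel columns grow to the right and rows downward; lengths in mm; the calibration is good to about 2 mm. A picture is of the moment at which its call begins.
- ctrl.finish_job(): hands the job in, once; it reports no verdict.
Trained networks look in a picture, given as the dict that the camera call returned (one of the last four; its "shot" number tells which), for a name from the list of things; names that differ only in an ending like _2 or _b are one class to them, and where a whole thing is asked for, a point or a joint stands for the part that bears it (a point fixed in the world has none). Each returns a list of dicts, best first, with "p" (0 to 1); they miss things now and then, are a little off and sometimes report something else, mostly with a low value. They report only what shows in the picture. A call takes as long as a camera call. They do not tell look-alikes from the thing itself.
- cut_out(picture, query): "region" (384x512 bool, what is visible of it) and "box" ([left, top, right, bottom] in pixels, round what is visible of it).
- place_of(picture, query): "centre" ([row, column] in pixels: a listed point, or the origin of a listed thing).
The state is a dict: "time_s": time; "joints": joint angles; "dq": joint speeds; "tau": joint torques, N m; "eef_pos": TCP position; "ee_rot": TCP orientation; "force": force on the tool from outside, world axes, zero at the start; "wrist_torque": the same for the moment, N m; "grip_width": opening from 0.0 (shut) to 1.0 (fully open).
Only numpy, scipy, OpenCV 4.12 (cv2) and the standard library are available. Lean on these libraries where they do the work, as an engineer would, in place of code of your own. Each camera call takes 0.05 s, during which the arm holds its last target. There are 200 camera calls.

## Working session

There is one attempt and no reset: what is moved stays moved. The work goes in short steps, Python scripts to look and compute and a shell command to move; the robot and the scene stay as the last step left them, time stands still between calls to the robot, and variables do not carry over. Pictures are saved under pics/ and viewed, on a budget of 10 in all, crops included, one or two more only if the job needs it, and the job is handed in when it is done.

```bash
mkdir -p pics; cat > h.py <<'E'
from rig import sensors, capture, ctrl, cut_out, place_of
import numpy as np, cv2
def ray(p,rc):
    K=p["camera_matrix"];d=np.linalg.inv(K)@[rc[1],rc[0],1];R=np.array(p["R"]);t=np.array(p["t"])
    return -R.T@t, R.T@d
def at_z(p,rc,z):
    o,d=ray(p,rc);return o+d*(z-o[2])/d[2]
def at_d(p,rc):
    o,d=ray(p,rc);r,c=int(round(rc[0])),int(round(rc[1]))
    w=p["z_map"][max(r-1,0):r+2,max(c-1,0):c+2];w=w[w>0]
    return o+d*np.median(w) if len(w) else None
def proj(p,X):
    q=p["camera_matrix"]@(p["R"]@np.array(X,float)+p["t"]);return q[:2]/q[2]
Z=dict(pull_handle=75,pointer_tip=65,set_marker=50,readout=0,key_on_top=46,key_zero_top=46,key_mem_top=46,key_rec_top=46,tester=0,tray=0,cartridge=0,cleaner=0,primer=0,offcut=0,packers=0,putty_knife=0)
def look(p,names=Z):
    for n in names:
        for r in place_of(p,n)[:3]:
            print(n,round(r["p"],2),np.round(r["centre"]),at_z(p,r["centre"],Z[n]).round(0)[:2])
E
python3 - <<'E'
from h import *
a=capture("scene");b=capture("side")
for n,p in(("scene",a),("side",b)):
    print(n);look(p)
c=capture("wrist")
cv2.imwrite("pics/a.png",a["color"]);cv2.imwrite("pics/b.png",np.vstack([b["color"]]))
E
```

```text
scene
pull_handle 0.67 [202. 287.] [634.  45.]
pointer_tip 0.72 [210. 322.] [722. 107.]
set_marker 0.63 [202. 308.] [651. 123.]
readout 0.75 [178. 317.] [518. 313.]
readout 0.66 [156. 268.] [274. 286.]
key_mem_top 0.53 [240. 303.] [765. -18.]
key_rec_top 0.37 [170. 299.] [489. 242.]
key_rec_top 0.37 [147. 253.] [245. 227.]
tester 0.57 [241. 304.] [734.  21.]
tray 0.73 [242. 146.] [ 443. -341.]
cartridge 0.91 [214. 357.] [753. 247.]
cleaner 0.55 [280. 236.] [ 727. -224.]
cleaner 0.53 [214. 355.] [747. 244.]
primer 0.6 [301. 171.] [ 683. -388.]
primer 0.37 [192. 366.] [693. 373.]
offcut 0.74 [302. 170.] [ 685. -392.]
packers 0.61 [184. 247.] [385.  86.]
putty_knife 0.9 [196. 211.] [370. -62.]
side
pull_handle 0.65 [205. 208.] [636.  46.]
pull_handle 0.34 [118. 216.] [ 664. -296.]
pointer_tip 0.92 [224. 166.] [730. 107.]
set_marker 0.66 [232. 195.] [660. 114.]
readout 0.59 [326. 252.] [502. 322.]
readout 0.55 [324. 364.] [262. 298.]
key_on_top 0.67 [235. 198.] [650. 117.]
key_on_top 0.48 [346. 269.] [462. 385.]
key_zero_top 0.61 [329. 270.] [462. 348.]
key_zero_top 0.57 [327. 381.] [236. 325.]
key_mem_top 0.61 [309. 264.] [479. 303.]
key_mem_top 0.48 [306. 379.] [235. 276.]
key_rec_top 0.68 [283. 381.] [225. 221.]
key_rec_top 0.43 [288. 263.] [484. 252.]
tester 0.71 [218. 175.] [732.  34.]
tester 0.7 [128. 283.] [ 466. -355.]
tray 0.59 [130. 288.] [ 451. -344.]
cartridge 0.82 [286. 153.] [742. 240.]
cleaner 0.91 [148. 193.] [ 731. -241.]
cleaner 0.64 [328. 268.] [468. 324.]
cleaner 0.27 [309. 267.] [474. 277.]
primer 0.74 [350. 166.] [680. 389.]
primer 0.29 [244. 316.] [364.  91.]
primer 0.17 [330. 267.] [470. 327.]
offcut 0.84 [119. 216.] [ 681. -383.]
packers 0.71 [246. 316.] [364.  96.]
putty_knife 0.74 [244. 316.] [364.  91.]
putty_knife 0.64 [203. 313.] [373. -46.]
putty_knife 0.26 [291. 264.] [483. 232.]
```

View pics/a.png

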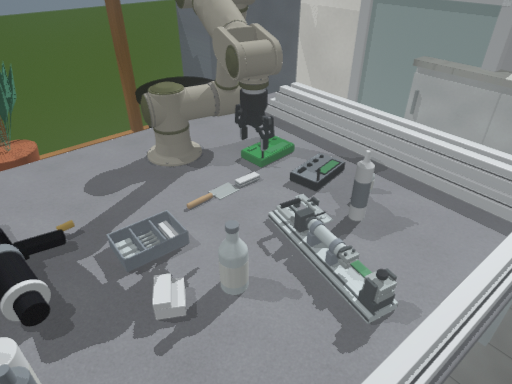

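View pics/b.png

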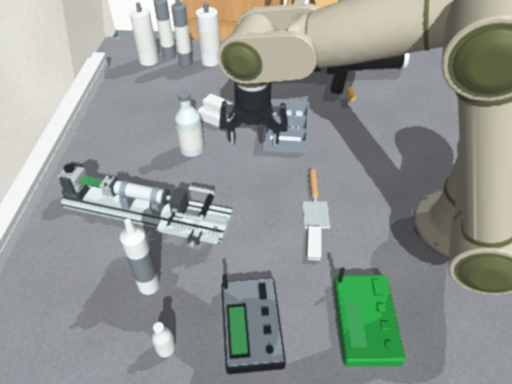

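The scene shows the grey read-out at about (518, 318), with its keys toward the robot. The green look-alike is at about (265, 290). The tester handle is at about (635, 45). I'll move over the read-out for a close look.

```bash
python3 -m jog '[[[-55,320,0],[0,0,0],1],[[-55,320,0],[0,0,0],1],[[-55,320,0],[0,0,0],1],[[-55,320,0],[0,0,0],1],[[-55,320,0],[0,0,0],1],[[-55,320,0],[0,0,0],1],[[-55,320,0],[0,0,0],1],[[-55,320,0],[0,0,0],1]]' 40
python3 - <<'E'
from h import *
p=capture("wrist");s=sensors.sense();print(s["eef_pos"],s["ee_rot"],s["force"],s["time_s"])
look(p,["readout","key_on_top","key_zero_top","key_mem_top","key_rec_top"])
look(capture("side"),["set_marker","pull_handle","pointer_tip","key_on_top","key_zero_top","key_mem_top","key_rec_top"])
cv2.imwrite("pics/c.png",p["color"])
E
```

```text
time_s: 2.42
eef_pos: [468.9, 322.8, 248.4]
ee_rot: [-0.0, 0.707, 0.708, 0.0]
force: [1.1, 0.3, 0.1]
grip_width: 0.001
[467.62114515 326.78269032 248.14299402] [-1.00664207e-03  7.05491536e-01  7.08717309e-01  6.74710086e-04] [-2.616146    4.37758071 -0.98669612] 2.4667
readout 0.7 [182. 113.] [266. 298.]
readout 0.6 [162. 279.] [505. 326.]
readout 0.36 [219. 268.] [491. 240.]
key_on_top 0.66 [142.  50.] [223. 360.]
key_on_top 0.57 [116. 246.] [460. 390.]
key_zero_top 0.75 [175.  64.] [230. 319.]
key_zero_top 0.74 [146. 254.] [470. 355.]
key_mem_top 0.71 [184. 260.] [477. 308.]
key_mem_top 0.62 [206.  72.] [233. 278.]
key_rec_top 0.9 [240.  84.] [238. 229.]
key_rec_top 0.78 [218. 268.] [488. 261.]
set_marker 0.54 [234. 195.] [657. 118.]
set_marker 0.48 [120. 217.] [ 665. -319.]
pull_handle 0.77 [203. 207.] [639.  40.]
pointer_tip 0.93 [224. 167.] [727. 104.]
key_on_top 0.43 [343. 393.] [215. 360.]
key_zero_top 0.71 [237. 198.] [650. 125.]
key_zero_top 0.65 [326. 269.] [466. 343.]
key_zero_top 0.6 [326. 382.] [234. 324.]
key_mem_top 0.42 [306. 264.] [479. 297.]
key_mem_top 0.19 [236. 196.] [655. 122.]
key_rec_top 0.71 [282. 380.] [228. 218.]
key_rec_top 0.68 [293. 267.] [474. 263.]
key_rec_top 0.42 [349. 273.] [455. 391.]
```

View pics/c.png

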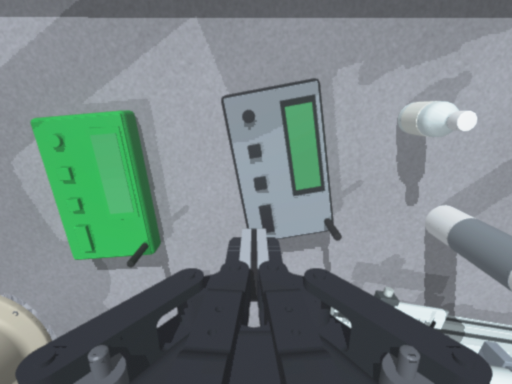

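The picture shows the grey read-out's keys: round at (249,117), zero at (255,151), memory at (260,184) and bar at (266,218). I'll convert those to positions.

```bash
python3 - <<'E'
from h import *
p=capture("wrist")
g=p["color"].max(2)
m=((g<75)).astype(np.uint8)[100:236,238:276]
n,l,st,ce=cv2.connectedComponentsWithStats(m)
for i in range(1,n):
    if st[i,4]>60: 
        rc=ce[i][::-1]+[100,238];print(st[i],rc.round(1),at_z(p,rc,46).round(1),at_d(p,rc).round(1))
print(sensors.sense()["eef_pos"])
# predicted layout from on & mem
E
```

```text
[ 4  8 11 12 93] [113.7 247.1] [462.4 390.1  46. ] [462.3 390.1  45.1]
[ 10  43  12  12 102] [148.5 253.5] [469.9 349.4  46. ] [469.9 349.2  44.9]
[16 76 11 11 93] [181.  259.3] [477.2 308.4  46. ] [477.2 308.2  45.1]
[ 21 104  14  26 237] [216.  265.7] [485.8 260.7  46. ] [485.8 260.3  45.1]
[470.08086088 319.81041258 248.34843383]
```

```bash
python3 -m jog '[[[-8,70,-10],[0,0,0],1],[[-8,70,-10],[0,0,0],1],[[-8,70,-50],[0,0,0],1],[[-8,70,-90],[0,0,0],1],[[-8,70,-130],[0,0,0],1],[[-8,70,-165],[0,0,0],1],[[-8,70,-175],[0,0,0],1],[[-8,70,-175],[0,0,0],1]]'
python3 -m jog '[[[0,0,-5],[0,0,0],1],[[0,0,-8],[0,0,0],1],[[0,0,-10],[0,0,0],1],[[0,0,-11],[0,0,0],1],[[0,0,-12],[0,0,0],1],[[0,0,-12.5],[0,0,0],1],[[0,0,-12.5],[0,0,0],1],[[0,0,-12.5],[0,0,0],1]]'
```

```text
time_s: 3.83
eef_pos: [461.0, 389.4, 71.1]
ee_rot: [-0.001, 0.707, 0.707, -0.002]
force: [-0.3, 0.1, 0.7]
grip_width: 0.005
time_s: 4.5
eef_pos: [462.5, 390.2, 61.4]
ee_rot: [0.0, 0.707, 0.707, 0.001]
force: [2.5, 0.8, 2.5]
grip_width: 0.001
```

```bash
python3 -m jog '[[[0,0,-1],[0,0,0],1],[[0,0,-1.5],[0,0,0],1],[[0,0,-2],[0,0,0],1],[[0,0,-2],[0,0,0],1],[[0,0,-2],[0,0,0],1],[[0,0,-2],[0,0,0],1],[[0,0,-2],[0,0,0],1],[[0,0,-2],[0,0,0],1]]'; python3 -c "
from h import *
for i in range(4):
  capture('side');s=sensors.sense();print(s['eef_pos'].round(2) if hasattr(s['eef_pos'],'round') else s['eef_pos'],s['force'])"
```

```text
time_s: 5.17
eef_pos: [462.3, 390.2, 59.1]
ee_rot: [0.0, 0.707, 0.707, 0.001]
force: [3.4, 2.5, 5.3]
grip_width: 0.003
[462.3  390.17  59.05] [3.32453297 1.16599326 6.28722978]
[462.33 390.15  59.07] [3.02674309 2.89027363 4.30601076]
[462.35 390.16  59.08] [3.83253988 2.73240537 5.28465692]
[462.33 390.16  59.08] [3.67203287 2.70759673 5.00450537]
```

```bash
python3 -m jog '[[[0,0,-0.5],[0,0,0],1],[[0,0,-1],[0,0,0],1],[[0,0,-1],[0,0,0],1],[[0,0,-1],[0,0,0],1],[[0,0,-1],[0,0,0],1],[[0,0,-1],[0,0,0],1],[[0,0,-1],[0,0,0],1],[[0,0,-1],[0,0,0],1]]'
python3 - <<'E'
from h import *
F=[]
for i in range(4):
  capture('side');s=sensors.sense();F.append(s['force'])
print(s['eef_pos'],np.mean(F,0))
E
```

```text
time_s: 6.03
eef_pos: [462.4, 390.2, 58.9]
ee_rot: [0.0, 0.707, 0.707, 0.001]
force: [0.1, 1.2, 11.7]
grip_width: -0.001
[462.36818881 390.17095631  58.91123715] [ 0.53213603  0.1886255  11.58772324]
```

```bash
python3 -m jog '[[[0,0,8],[0,0,0],1],[[0,0,20],[0,0,0],1],[[3,-20,20],[0,0,0],1],[[7.5,-41,20],[0,0,0],1],[[7.5,-41,20],[0,0,0],1],[[7.5,-41,20],[0,0,0],1],[[7.5,-41,12],[0,0,0],1],[[7.5,-41,8],[0,0,0],1]]'
python3 -m jog '[[[0,0,-2],[0,0,0],1],[[0,0,-4],[0,0,0],1],[[0,0,-6],[0,0,0],1],[[0,0,-7],[0,0,0],1],[[0,0,-8],[0,0,0],1],[[0,0,-8],[0,0,0],1],[[0,0,-8],[0,0,0],1],[[0,0,-8],[0,0,0],1]]'
python3 - <<'E'
from h import *
F=[]
for i in range(4):
  capture('side');s=sensors.sense();F.append(s['force'])
print(s['eef_pos'],np.mean(F,0))
E
```

```text
time_s: 6.9
eef_pos: [468.9, 349.4, 64.8]
ee_rot: [-0.0, 0.707, 0.707, -0.001]
force: [0.4, -0.8, -0.4]
grip_width: 0.006
time_s: 7.57
eef_pos: [469.2, 349.3, 58.9]
ee_rot: [-0.0, 0.707, 0.707, -0.0]
force: [-6.5, -1.5, 13.0]
grip_width: -0.003
[469.15352332 349.334308    58.8738428 ] [-6.18383865 -1.24765562 12.3236097 ]
```

```bash
python3 -m jog '[[[0,0,10],[0,0,0],1],[[0,0,30],[0,0,0],1],[[6,-30,30],[0,0,0],1],[[11,-60,30],[0,0,0],1],[[16.5,-90,30],[0,0,0],1],[[16.5,-90,30],[0,0,0],1],[[16.5,-90,30],[0,0,0],1],[[16.5,-90,10],[0,0,0],1]]'
python3 -m jog '[[[0,0,-2],[0,0,0],1],[[0,0,-4],[0,0,0],1],[[0,0,-6],[0,0,0],1],[[0,0,-8],[0,0,0],1],[[0,0,-9],[0,0,0],1],[[0,0,-10],[0,0,0],1],[[0,0,-10],[0,0,0],1],[[0,0,-10],[0,0,0],1]]'
python3 - <<'E'
from h import *
F=[]
for i in range(4):
  capture('side');s=sensors.sense();F.append(s['force'])
print(s['eef_pos'],np.mean(F,0))
E
```

```text
time_s: 8.43
eef_pos: [488.1, 259.9, 70.8]
ee_rot: [0.002, 0.707, 0.707, 0.003]
force: [0.3, 0.9, 0.1]
grip_width: -0.001
time_s: 9.1
eef_pos: [486.1, 259.6, 59.0]
ee_rot: [-0.0, 0.707, 0.707, 0.001]
force: [-4.3, 2.4, 10.6]
grip_width: 0.003
[486.09538223 259.60643567  58.95258364] [-4.41631366  1.97636149  9.6807116 ]
```

```bash
python3 -m jog '[[[0,0,40],[0,0,0],1],[[0,0,80],[0,0,0],1],[[0,0,120],[0,0,0],1],[[0,0,160],[0,0,0],1],[[0,0,190],[0,0,0],1],[[20,-35,190],[0,0,-6],0.5],[[40,-68,190],[0,0,-11],0.5],[[60,-101,190],[0,0,-11],0.5]]'
python3 -m jog '[[[94,-158,0],[0,0,0],0.5],[[94,-158,0],[0,0,0],0.5],[[94,-158,0],[0,0,0],0.5],[[94,-158,0],[0,0,0],0.5],[[94,-158,0],[0,0,0],0.5],[[94,-158,0],[0,0,0],0.5],[[94,-158,0],[0,0,0],0.5],[[94,-158,0],[0,0,0],0.5]]'
python3 - <<'E'
from h import *
p=capture("wrist");s=sensors.sense();print(s["eef_pos"],s["ee_rot"],s["force"],s["time_s"],s["grip_width"])
look(p,["pull_handle","pointer_tip","set_marker","tester"])
cv2.imwrite("pics/d.png",p["color"])
E
```

```text
time_s: 9.97
eef_pos: [546.6, 156.9, 248.7]
ee_rot: [0.001, 0.773, 0.635, 0.001]
force: [0.5, -0.1, -0.4]
grip_width: 0.419
time_s: 10.63
eef_pos: [639.7, 0.9, 247.9]
ee_rot: [-0.0, 0.771, 0.636, 0.0]
force: [-0.4, 0.1, -0.2]
grip_width: 0.499
[639.6253151    1.22840371 248.09729415] [3.21865310e-05 7.71178050e-01 6.36619515e-01 9.14710684e-05] [-0.34474952  0.04195237 -0.39304584] 10.6833 0.498902656283759
pull_handle 0.81 [142. 247.] [640.  42.]
set_marker 0.91 [ 69. 248.] [656. 118.]
tester 0.93 [130. 319.] [736.  32.]
```

View pics/d.png

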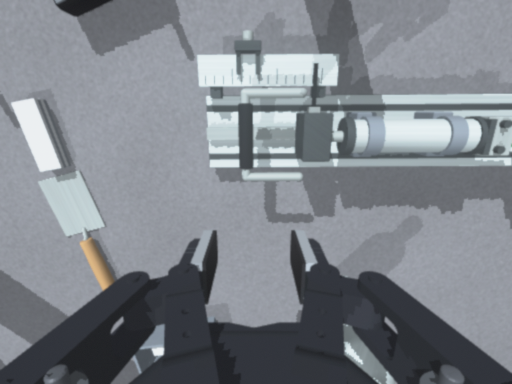

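The tester's axis lies along the image rows, so its yaw is about -11°. The grip bar is at (245,136), the pointer at (316,~70) and the marker at about (248,45). I'll zoom in on the scale.

```bash
python3 - <<'E'
from h import *
p=capture("wrist")
cv2.imwrite("pics/e.png",cv2.resize(p["color"][25:185,190:340],None,fx=3.75,fy=3.75,interpolation=cv2.INTER_CUBIC))
for n in["set_marker","pull_handle","pointer_tip"]:
  for r in cut_out(p,n)[:1]:
    ys,xs=np.nonzero(r["region"]);print(n,r["p"],r["box"],ys.mean(),xs.mean())
for c,z in(((136,245),75),((66,316),65)):print(at_z(p,c,z),at_d(p,c))
E
```

```text
set_marker 0.86 [231.1, 32.5, 260.9, 74.0] 50.55681818181818 247.44155844155844
pull_handle 0.92 [236.8, 91.0, 305.6, 184.3] 132.03192446043167 259.78507194244605
pointer_tip 0.92 [236.6, 63.3, 344.1, 180.1] 131.55734265734264 286.6111888111888
[639.26810816  49.31005944  75.        ] [639.59129362  49.91524793  81.78366437]
[726.49794874 105.14358676  65.        ] [726.67898136 105.21611607  64.23703206]
```

View pics/e.png

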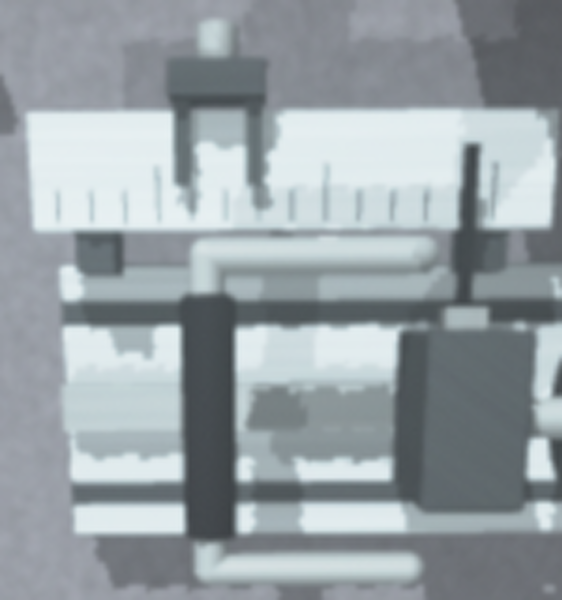

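```bash
python3 - <<'E'
from h import *
p=capture("wrist")
a=np.radians(-11);u=np.array([np.cos(a),np.sin(a)])
tip=at_z(p,(64.5,315.6),65)[:2]
for z in(50,60):
  m=at_z(p,(65,248.4),z)[:2];print(m,(tip-m)@u)
print(tip,at_z(p,(135.7,245.7),75))
for c in((104,212),(100,340),(96,215),(96,500)):print(at_d(p,c))
e=cv2.Canny(p["color"],60,150)
for l in cv2.HoughLinesP(e[85:180],1,np.pi/720,60,minLineLength=120,maxLineGap=12)[:6,0]:
  A=at_z(p,(l[1]+85,l[0]),24);B=at_z(p,(l[3]+85,l[2]),24);print(l,np.degrees(np.arctan2(*(B-A)[1::-1])))
E
```

```text
[657.29228798 121.03082998] 70.715317981624
[657.1812607  119.61070116] 70.5533320234856
[726.39355647 105.91815449] [640.24440946  48.86635011  75.        ]
[604.57095682  90.15942452  23.02565643]
[760.80784539  64.52337605  23.58576339]
[613.19958466  97.05007075  45.59405124]
[954.43717656  31.58134645  23.67228424]
[337  18 485  18] -11.013645312898957
[330  73 510  72] -10.707047206958734
```

```bash
python3 -m jog '[[[0,24,-5],[0,0,0],0.45],[[0,48,-20],[0,0,0],0.45],[[0,48,-50],[0,0,0],0.45],[[0,48,-85],[0,0,0],0.45],[[0,48,-115],[0,0,0],0.45],[[0,48,-140],[0,0,0],0.45],[[0,48,-155],[0,0,0],0.45],[[0,48,-155],[0,0,0],0.45]]'
python3 -m jog '[[[0,0,-8],[0,0,0],0.45],[[0,0,-15],[0,0,0],0.45],[[0,0,-22],[0,0,0],0.45],[[0,0,-22],[0,0,0],0.45],[[0,0,-22],[0,0,0],0.9],[[0,0,-22],[0,0,0],0.95],[[0,0,-22],[0,0,0],0.95],[[0,0,-22],[0,0,0],0.95]]' 80
python3 -m jog '[[[0,0,0],[0,0,0],0.95],[[0,0,0],[0,0,0],0.95],[[0,0,0],[0,0,0],0.95],[[0,0,0],[0,0,0],0.95],[[0,0,0],[0,0,0],0.95],[[0,0,0],[0,0,0],0.95],[[0,0,0],[0,0,0],0.95],[[0,0,0],[0,0,0],0.95]]' 80
python3 - <<'E'
from h import *
p=capture("wrist");b=capture("side");print(sensors.sense()["force"])
for q in(p,b):look(q,["pull_handle","pointer_tip","set_marker"])
cv2.imwrite("pics/f.png",np.hstack([p["color"][:, 60:460],cv2.resize(b["color"][160:260,90:240],(396,264))[:, :396].copy() if 0 else cv2.resize(b["color"][150:270,100:225],(400,384))]))
E
```

```text
time_s: 11.8
eef_pos: [638.3, 48.2, 89.1]
ee_rot: [-0.002, 0.772, 0.636, -0.002]
force: [0.8, 0.1, -0.6]
grip_width: 0.554
time_s: 12.47
eef_pos: [639.9, 48.1, 71.6]
ee_rot: [-0.0, 0.772, 0.636, -0.0]
force: [-3.8, 0.5, 5.5]
grip_width: 0.159
time_s: 13.13
eef_pos: [639.9, 48.1, 71.6]
ee_rot: [-0.0, 0.772, 0.636, -0.0]
force: [-5.5, -0.6, 5.4]
grip_width: 0.162
[-4.90288452  0.80851613  5.55963376]
pull_handle 0.63 [266. 251.] [638.  47.]
pointer_tip 0.78 [109. 410.] [726. 109.]
set_marker 0.69 [266. 252.] [635.  31.]
pull_handle 0.71 [347. 163.] [668. 415.]
pull_handle 0.54 [206. 210.] [631.  48.]
pointer_tip 0.58 [224. 166.] [729. 105.]
pointer_tip 0.53 [128. 284.] [ 460. -277.]
set_marker 0.44 [234. 196.] [656. 118.]
```

View pics/f.png

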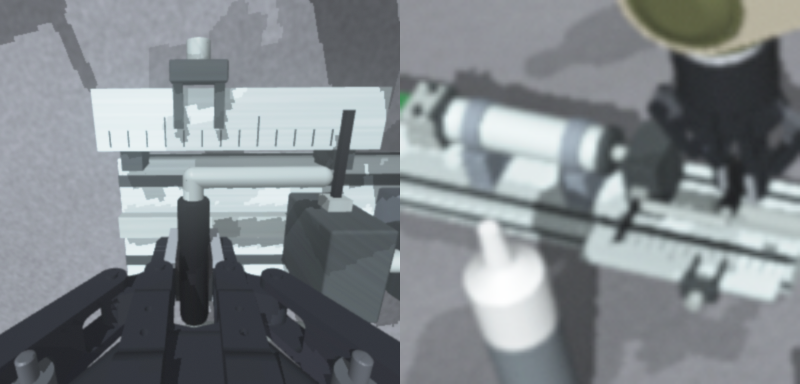

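```bash
python3 -m jog '[[[-6,1.2,0],[0,0,0],0.95],[[-14,2.7,0],[0,0,0],0.95],[[-23,4.5,0],[0,0,0],0.95],[[-32,6.2,0],[0,0,0],0.95],[[-40,7.8,0],[0,0,0],0.95],[[-47,9.1,0],[0,0,0],0.95],[[-52,10.1,0],[0,0,0],0.95],[[-54,10.5,0],[0,0,0],0.95]]' 100
python3 - <<'E'
from h import *
p=capture("wrist");s=sensors.sense();print(s["force"],s["eef_pos"])
for q in(p,capture("side")):look(q,["pull_handle","pointer_tip","set_marker"])
cv2.imwrite("pics/g.png",cv2.resize(p["color"][20:160,240:440],None,fx=4,fy=4,interpolation=cv2.INTER_CUBIC))
E
```

```text
time_s: 14.2
eef_pos: [587.8, 57.8, 71.8]
ee_rot: [0.003, 0.772, 0.636, 0.002]
force: [12.7, -3.6, -4.3]
grip_width: 0.156
[11.20615548 -3.32311679 -2.8937692 ] [587.754505    57.78883867  71.74369469]
pull_handle 0.75 [262. 254.] [588.  58.]
pointer_tip 0.91 [111. 410.] [674. 117.]
set_marker 0.93 [109. 354.] [654. 122.]
pull_handle 0.66 [211. 229.] [580.  62.]
pull_handle 0.23 [217. 174.] [711.  89.]
pull_handle 0.16 [285. 151.] [724. 281.]
pointer_tip 0.79 [230. 188.] [673. 119.]
set_marker 0.54 [235. 197.] [653. 120.]
set_marker 0.29 [208. 226.] [594.  32.]
```

View pics/g.png

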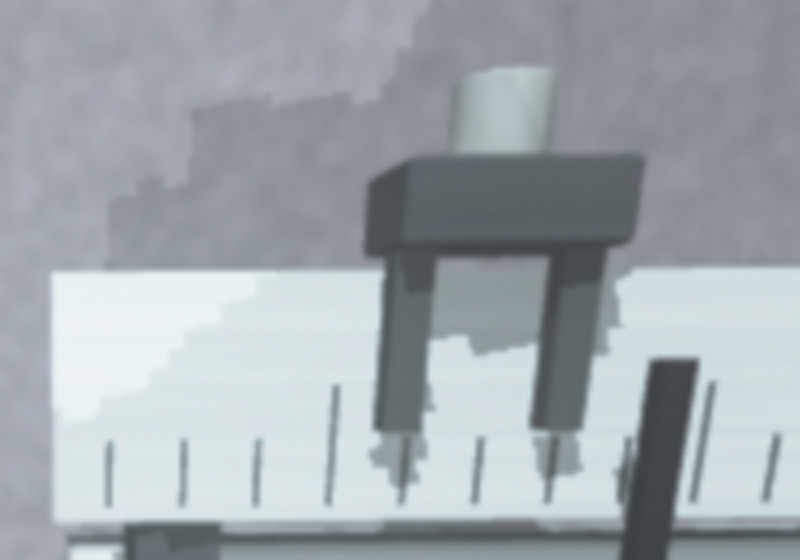

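```bash
python3 - <<'E'
from h import *
p=capture("wrist")
a=np.radians(-10.9);u=np.array([np.cos(a),np.sin(a)])
tip=at_z(p,(111,408.3),65)[:2]
L,R=(105,240+410/4),(105,240+575/4)
print("depthz",at_d(p,L),at_d(p,R),at_d(p,(111,408.3)))
for z in(50,55,60):
  l=at_z(p,L,z)[:2];r=at_z(p,R,z)[:2];print(z,np.linalg.norm(r-l),(tip-(l+r)/2)@u)
E
```

```text
depthz [646.86360173 125.62885968  54.67306357] [667.20354526 121.65368863  55.09930052] [674.41721062 117.36935861  64.02086962]
50 21.616332133852925 15.734431132695095
55 20.878275952394482 17.732603320190332
60 20.140219770936262 19.730775507685564
```

```bash
python3 -m jog '[[[-4,0.8,0],[0,0,0],0.95],[[-8,1.5,0],[0,0,0],0.95],[[-12,2.3,0],[0,0,0],0.95],[[-15,2.9,0],[0,0,0],0.95],[[-16.5,3.2,0],[0,0,0],0.95],[[-17,3.3,0],[0,0,0],0.95],[[-17,3.3,0],[0,0,0],0.95],[[-17,3.3,0],[0,0,0],0.95]]' 100
python3 - <<'E'
from h import *
p=capture("wrist");s=sensors.sense();print(s["force"],s["eef_pos"])
for q in(p,capture("side")):look(q,["pull_handle","pointer_tip","set_marker"])
b=capture("side")
cv2.imwrite("pics/i.png",np.vstack([cv2.resize(p["color"][20:160,240:440],(560,392),interpolation=cv2.INTER_CUBIC),cv2.resize(b["color"][210:260,150:290],(560,200))]))
E
```

```text
time_s: 15.32
eef_pos: [571.8, 60.8, 71.8]
ee_rot: [0.003, 0.772, 0.636, 0.003]
force: [13.7, -4.2, -4.2]
grip_width: 0.159
[13.5769573  -4.16540497 -4.85898951] [571.76093201  60.80459326  71.76524172]
pull_handle 0.93 [264. 254.] [571.  60.]
pointer_tip 0.92 [105. 411.] [659. 123.]
pointer_tip 0.71 [267. 252.] [569.  52.]
set_marker 0.66 [111. 385.] [654. 121.]
pull_handle 0.56 [213. 232.] [574.  68.]
pointer_tip 0.98 [231. 197.] [652. 121.]
set_marker 0.45 [237. 196.] [653. 127.]
```

View pics/i.png

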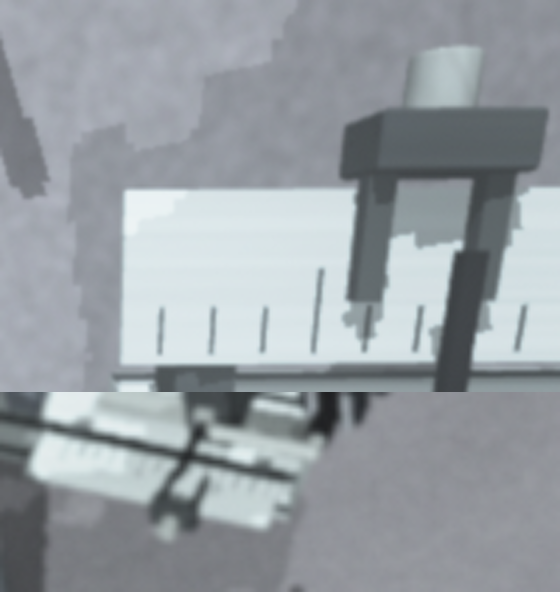

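```bash
python3 - <<'E'
from h import *
p=capture("wrist")
a=np.radians(-10.9);u=np.array([np.cos(a),np.sin(a)])
k=2.8
tip=at_z(p,(20+254/k,240+473/k),65)[:2]
L,R=(20+240/k,240+374/k),(20+240/k,240+491/k)
l=at_z(p,L,55)[:2];r=at_z(p,R,55)[:2];print(np.linalg.norm(r-l),(tip-(l+r)/2)@u,at_d(p,L))
cap=[]
b=capture("side");cv2.imwrite("pics/j.png",cv2.resize(b["color"][215:250,175:220],None,fx=14,fy=14,interpolation=cv2.INTER_CUBIC))
for X in ([*( (l+r)/2),55],[*tip,65]):print((proj(b,X)-[175,215])*14)
E
```

```text
21.235139640941554 2.071972526098662 [645.90231983 125.33250036  54.52274109]
[282.63331287 270.87049051]
[269.77700913 221.66669032]
```

View pics/j.png

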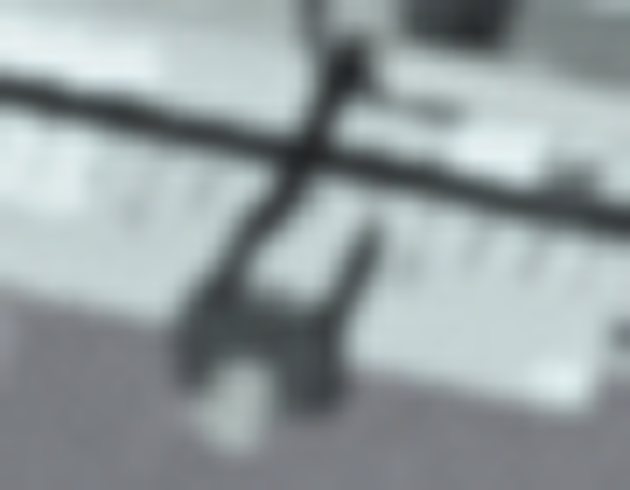

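```bash
python3 -m jog '[[[-1,0.2,0],[0,0,0],0.95],[[-2,0.4,0],[0,0,0],0.95],[[-2,0.4,0],[0,0,0],0.95],[[-2,0.4,0],[0,0,0],0.95],[[-2,0.4,0],[0,0,0],0.95],[[-2,0.4,0],[0,0,0],0.95],[[-2,0.4,0],[0,0,0],0.95],[[-2,0.4,0],[0,0,0],0.95]]' 100
python3 - <<'E'
from h import *
p=capture("wrist");b=capture("side");s=sensors.sense();print(s["force"],s["eef_pos"])
look(p,["pull_handle","pointer_tip","set_marker"]);look(b,["pointer_tip","set_marker"])
cv2.imwrite("pics/k.png",cv2.resize(p["color"][20:160,240:440],None,fx=4,fy=4,interpolation=cv2.INTER_CUBIC))
E
```

```text
time_s: 16.53
eef_pos: [569.9, 61.2, 71.8]
ee_rot: [0.003, 0.772, 0.636, 0.003]
force: [12.7, -4.8, -5.8]
grip_width: 0.157
[13.38375607 -4.48670003 -5.24127815] [569.8563212   61.17466111  71.75984681]
pointer_tip 0.95 [108. 408.] [655. 122.]
pointer_tip 0.78 [229. 195.] [657. 116.]
set_marker 0.58 [237. 194.] [658. 126.]
```

View pics/k.png

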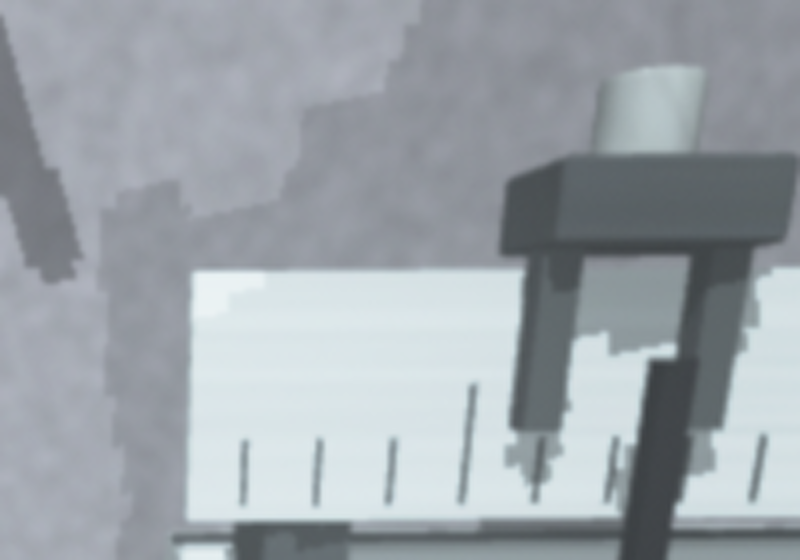

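The pointer tip now stands in the gap between the prongs, within about 1 mm of the middle after correcting for parallax. The handle is held steady against about 14 N, so I'm handing in.

```bash
python3 -c "
from rig import ctrl,sensors
print(sensors.sense()['eef_pos']);print(ctrl.finish_job())"
```

```text
[569.85537423  61.16911651  71.75096123]
the job is handed in; nothing more can be done
None
```

I handed the job in while still holding the handle, with the pointer standing in the marker's gap. It took about 17 s of the 64 s allowed, and no verdict was reported.

- **Keys:** I pressed on, then zero, then the record bar on the grey read-out, each once. Each one went down to its stop, at 10 to 12 N. I didn't press the memory key or touch the green look-alike.
- **Pull:** I gripped the bow handle and pulled it out about 71 mm in three steps, never backing off or going past the marker. My last checks put the pointer within about 1 mm of the gap's middle (allowed ±8 mm). The spring load was steady at about 14 N and the grip was set to 100 N.
- **Checks that disagreed:** In the wrist picture the tip seems close to the rear prong. That is parallax, because the tip is about 10 mm above the prongs, and the calculated position allows for it. The networks' own positions for tip and marker in the side picture agreed along the scale, to about 3 mm.
- **Other things on the bench:** I kept clear of them and saw no unexpected contact forces, but took no final picture of the whole bench.

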